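# Press a mould tin's board flush with a handwheel press

## Robot

A 7-joint arm with a two-finger parallel gripper is mounted at the origin on the work surface. World frame = base frame: x ahead of the robot, y to its left, z up, the work surface at z = 0. Lengths are in m, angles in rad, forces in N, time in s.
With the tool pointing down it reaches from about 0.425 to 0.925 m from the base axis. Payload 6.8 kg.
Tool frame: the origin (TCP) lies at the very end of the fingers, on their centre line; the grasp point (between the pads) lies 19 mm behind it; z points along the fingers, x is the direction in which the jaws open and shut, and the axes are right-handed (so a half turn about z gives the same grasp; the last joint's range is limited). The gripper opens to 85 mm and grips with 20 to 120 N. Pads are 22 mm wide; open, the fingers measure 114 mm over their backs; the gripper's body (76 mm by 85 mm) begins 54 mm behind the grasp point. The pads swing forward as they close: fully open they stand 13 mm farther back than shut.
Start: joints at [-1.332, 0.477, 0.022, 1.555, -0.011, 1.109, -0.083], TCP at [0.229, 0.635, 0.231] pointing down, gripper open.
Joint ranges: [-2.96, 2.96], [-0.34, 2.1], [-1.41, 1.46], [0.24, 2.44], [-1.37, 4.51], [0.17, 1.92], [-2.96, 2.96]. Speed limits (rad/s): [2.39, 2.39, 3.14, 3.14, 3.14, 3.14, 3.14].

## Interface

Orientations are given as a rotation vector (axis times angle).
In Python, from bench import * gives the robot as it stands.
- The arm moves only by the tool servo_tool, never from a script. Its argument "increments" is one flat list of numbers, 7 for each row, row after row: the shift along the tool's x, y, z in mm, then the turn, a rotation vector about the tool's x, y, z in rad, then the finger opening in mm, from 0 to 85.4. In form: [tx, ty, tz, wx, wy, wz, fingers, tx, ty, tz, wx, wy, wz, fingers, ...]. A call has exactly 8 rows; each row shifts and turns the commanded pose from where the row before left it, along the tool's axes as they then stand; what a row does not reach is not made up. A row lasts 1/8 s, in which the tool goes at most 62.5 mm and 10.7 degrees, less where a joint would pass 70% of its speed; a pose out of reach is approached as far as the arm can. A call is refused whole if a number of a shift passes 62.5 or a number of a turn 0.188, either way. A call with a gripper value outside its range is refused whole. The fingers move at their own pace and stop on an object; "squeeze" is the grip in N (left out, the last holds). Time passes only in rows, so rows that do not move let the fingers close, or fill a call up. It gives the time, the measured TCP pose, the force and the opening at its end, in the units of the state.
- get_obs(): the state, without advancing time (a new reading comes with each control period).
- grab_frame(name): name is "scene" or "top"; returns (picture, depth): 420x560x3 uint8, red, green, blue; 420x560 float32, m along the optical axis (not along the pixel's ray), 0 where there is no reading.
- calibration(name): a dict with "fx", "fy", "cx", "cy" (pixels), "eye" and "orientation" of the camera in the world. Camera axes: x right, y up, looking along -z (the intrinsics and any distortion apply to the point x, -y, -z); pixel columns grow to the right and rows downward; lengths in m; the calibration is good to about 2 mm. A picture is of the moment at which its call begins. calibration takes no time and is no camera call.
- hand_in(): hands the job in, once; it reports no verdict.
The state is a dict: "clock": time; "joints": joint angles; "qvel": joint speeds; "tau": joint torques, N m; "tcp_pos": TCP position; "orientation": TCP orientation; "contact_force": force on the tool from outside, world axes, zero at the start; "moment": the same for the moment, N m; "grip_width": finger opening in m.
Only numpy, scipy, OpenCV 4.12 (cv2) and the standard library are available. Lean on these libraries where they do the work, as an engineer would, in place of code of your own. Each camera call takes 0.05 s, during which the arm holds its last target.

## Task

Push the aluminium mould tin along between the rails of the bench press until its end rests against the grey column, then wind the press's handwheel clockwise until the press plate has pushed the tin's yellow board down level with the rim of the tin. Leave the plate resting on the board; press the board only with the plate, never with the gripper, do not sink it clearly below the rim, and do not disturb the other things on the counter.

Things in the scene. Friction and masses are not known exactly. Their poses are not given: they have to be found in the camera images.
- press: Bench press, fixed; place and yaw vary. Origin on the counter under the column's and handwheel's axis; z up, y pointing from the tin lane to the column. Grey column 100 (x) by 70 (y) by 225 mm high, centred on the origin: the tin stops at its face y = -35 mm. White splash panel behind the wheel: see panel.
- seat (a point): Point on the counter at press x = 0, y = -115 mm: where the tin's centre is when its end touches the column. The lane runs along press -y on the bare counter between two steel rails, 20 mm high, 108 mm apart inside from y = -30 to -115 mm, then flaring to about 164 mm apart at y = -166 mm.
- panel (a point): Middle of the top edge of the press's white splash panel (190 mm wide along x, 390 mm high, near face at press y = +131 mm). It leaves no room for a hand over the wheel's +y side, so the wheel is wound in several strokes on its other sides.
- handwheel (a joint): Handwheel angle, rad, growing clockwise seen from above; a turn lowers the plate 40 mm (6.37 mm per rad). Starts at 0 to 3.1; range -0.3 to 12. Turns about the press's z axis, needs 0.13 N m (about 2 N at a peg), stays where left. Black rim of mean radius 75 mm, 16 mm thick, top 263 mm above the counter; three spokes, three upright red pegs to push it by.
- peg0 (a point): Top centre of one red peg of the handwheel: pegs are 22 mm thick cylinders on a circle of 75 mm radius, 120 degrees apart, rising from the rim (263 mm) to 313 mm above the counter.
- peg1 (a point): Top centre of the second red peg, 120 degrees anticlockwise from peg0 seen from above.
- peg2 (a point): Top centre of the third red peg.
- plate_under (a point): Centre of the underside of the steel press plate (60 by 60 by 10 mm), which hangs over the seat from a blue arm on the column and goes straight down as the wheel is wound clockwise; the arm and plate together reach 55 mm above this point and 30 mm from it towards -y. It starts 100 to 120 mm above the counter.
- tin: Loose open aluminium mould tin, 90 mm (x) by 160 mm (y) by 60 mm high, 4 mm walls, about 0.75 kg with its board. Origin at the centre of its underside; long axis y. It starts outside the rails, 135 to 165 mm from its seat along press -y, up to 15 mm to one side and up to 0.2 rad askew (its y roughly along the press's y).
- tin_rim (a point): Centre of the tin's mouth at rim height, 60 mm above its underside.
- board (a joint): Height of the yellow pressing board (79 by 149 by 14 mm) that slides up and down in the tin, in m: 0 = its top level with the rim, negative = standing proud (starts at -0.016 to -0.008), positive = sunk below it. It moves stiffly (about 6 N) and stays where it is left.
- board_top (a point): Centre of the top face of the yellow board.
- sauce: Bystander: amber sauce bottle, 60 mm across, 190 mm high, beside the lane; origin at the centre of its foot.
- tub: Bystander: open black tub, 116 mm across at the rim, 65 mm high, near the press; origin at the centre of its foot.
- jar: Bystander: glass jar with green cap, 64 mm across, 90 mm high, near the press; origin at the centre of its foot.
- carton: Bystander: plain white carton, 120 by 220 (y) by 75 mm high; origin at the centre of its underside.
- bowl: Bystander: green bowl of orange fruit, 210 mm across, 105 mm high; origin at the centre of its foot.
- cups: Bystander: stack of paper cups, 80 mm across, 144 mm high; origin at the centre of its foot.
- roll: Bystander: standing white paper roll, 110 mm across, 230 mm high; origin at the centre of its foot.
There are look-alikes about, which are no part of the job. Several things have the shape of the tin; the one meant has the colours described above.

How it is judged:
On the way, in this order (a step that is already met when the one before it is completed fails the run):
1. the tin is between the rails with its end against the column (horizontal distance between tin_rim and seat below 0.012 m and angle between the y axis of tin and the y axis of press, either way round below 0.1 rad), for 0.2 s.
2. the plate has pressed the board level with the rim (value of joint board between -0.0028 and 0.0028 m and z of plate_under in the frame of board_top below 0.003 m), for 0.2 s.
At the end, for the whole second after the job is handed in: The tin rests in its seat (centre within 12 mm of the seat, within 0.1 rad of the lane), its board is within 2.8 mm of level with the rim, the press plate is resting on the board (within 3 mm), and tin and wheel are at rest (all of step 1 and all of step 2 and linear speed of tin below 0.01 m/s and velocity of joint handwheel between -0.05 and 0.05 rad/s); the robot touches nothing.
It fails at once if the gripper pressed on the yellow board (contact force between the fingers and board above 2 N).
It fails at once if the board was sunk more than 5 mm below the rim (value of joint board above 0.005 m).
It fails at once if another thing on the counter was moved more than 30 mm or tipped over (distance of any of sauce, tub, jar, carton, bowl, cups, roll from where it was at the start of the episode above 0.03 m or angle between any of sauce, tub, jar, carton, bowl, cups, roll's own z axis and vertical above 0.35 rad).
It also fails if it takes over 72 s, if anything falls off the work surface, if the arm or the gripper's body presses on something with over 40 N, if the wrist force passes 120 N, or if a joint passes its speed limit or range.

## Working session

There is one attempt and no reset: what is moved stays moved. The work goes in short steps, Python scripts to look and compute and a tool call to move; the robot and the scene stay as the last step left them, time stands still between calls to the robot, and variables do not carry over. Pictures are saved under pics/ and viewed, and the job is handed in when it is done.

Besides the shell and the picture viewer there is one more tool, called after ">>>" as name(argument=value, ...) on one line, values as JSON. servo_tool: Moves the arm, as the interface text tells. Its arguments: {"type":"object","properties":{"increments":{"type":"array","items":{"type":"number"}},"squeeze":{"type":"number"}},"required":["increments"]}

```bash
mkdir -p pics; cat > h.py <<'E'
from bench import *
import numpy as np, cv2
from scipy.spatial.transform import Rotation as R
def snap(name,fn):
    p,d=grab_frame(name); cv2.imwrite(f'pics/{fn}.png',p[:,:,::-1]); np.savez(f'pics/{fn}.npz',p=p,d=d); return p,d
def cloud(name,d):
    c=calibration(name); o=np.array(c['orientation']); M=R.from_rotvec(o).as_matrix() if o.shape==(3,) else o
    v,u=np.mgrid[:d.shape[0],:d.shape[1]]
    P=np.stack([(u-c['cx'])/c['fx']*d,-(v-c['cy'])/c['fy']*d,-d],-1)
    return P@M.T+np.array(c['eye'])
E
python3 - <<'E'
from h import *
for n in('scene','top'):
    print(calibration(n)); snap(n,n+'0')
print(get_obs())
E
```

```text
{'fx': 386.00268868879925, 'fy': 386.00268868879925, 'cx': 276.19985105786265, 'cy': 210.03692928081838, 'eye': array([1.00903286, 0.67530328, 1.198881  ]), 'orientation': array([0.29932185, 0.87650586, 2.30334223])}
{'fx': 446.6425997477422, 'fy': 446.6425997477422, 'cx': 284.0335587106332, 'cy': 209.48646481762657, 'eye': array([ 0.22576906, -0.0038301 ,  1.79875598]), 'orientation': array([ 0.12324066, -0.1250642 , -1.57881352])}
{'clock': 0.1, 'joints': array([-1.33210689,  0.47774992,  0.0223902 ,  1.55634407, -0.01145215,
        1.10932216, -0.08311555]), 'qvel': array([ 0.0018061 ,  0.00039993, -0.00086527, -0.00259079,  0.00184899,
        0.0001226 , -0.00054431]), 'tau': array([ 4.04861552e-03, -5.97750092e+01,  1.61323719e+00, -2.81953758e+01,
        1.27860974e-02,  4.98802387e-03, -1.07003558e-06]), 'tcp_pos': array([0.22928835, 0.63429252, 0.2304057 ]), 'orientation': array([ 2.57048478e+00,  1.80420517e+00, -1.99495525e-03]), 'contact_force': array([-0.1883158 , -0.231132  , -0.19415343]), 'moment': array([0.00780451, 0.02860368, 0.02248598]), 'grip_width': 0.08544576540915576}
```

View pics/scene0.png

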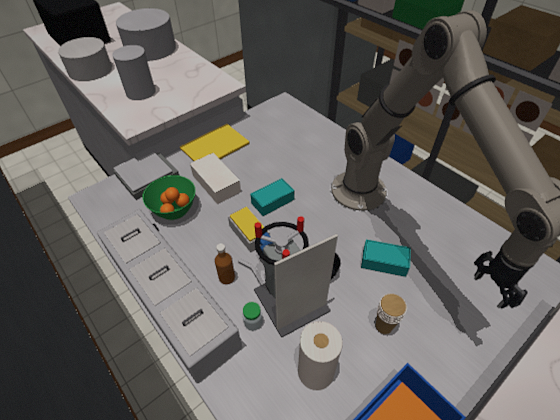

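View pics/top0.png

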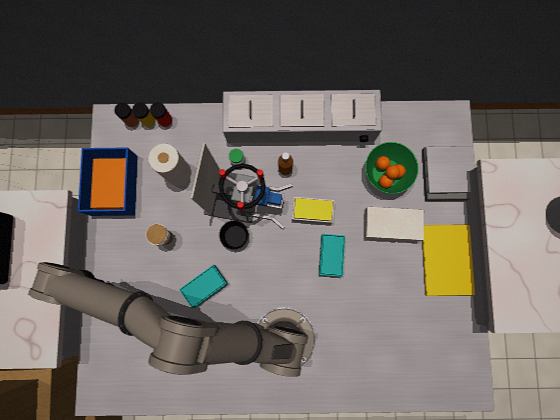

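The top view shows the base at about (287,340), the press wheel at (242,186), and the panel at (205,175). The tin with its yellow board is at (314,210), the sauce at (286,163), the tub at (234,235) and the jar at (236,156). Now I'll measure them.

```bash
python3 - <<'E'
from h import *
for n in('scene','top'):
    z=np.load(f'pics/{n}0.npz'); p,d=z['p'],z['d']; P=cloud(n,d)
    f=p.astype(int); r,g,b=f[...,0],f[...,1],f[...,2]
    red=(r>130)&(g<60)&(b<60); yel=(r>150)&(g>130)&(b<90)
    for nm,m in(('red',red),('yel',yel)):
        k,l,s,c=cv2.connectedComponentsWithStats(m.astype(np.uint8))
        for i in range(1,k):
            if s[i,4]<12: continue
            Q=P[l==i]; Q=Q[d[l==i]>0]
            print(n,nm,c[i].round(1),s[i,4],'med',np.median(Q,0).round(4),'zmax',Q[:,2].max().round(3), end=' ')
            zt=np.percentile(Q[:,2],90); T=Q[Q[:,2]>zt-.008]
            print('top',T.mean(0).round(4))
            if nm=='yel' and 300<s[i,4]:
                rect=cv2.minAreaRect((T[:,:2]*1000).astype(np.float32)); print(rect)
    # floor check
    print(n,'floor',np.median(P[250:300,230:300].reshape(-1,3),0))
a=cv2.imread('pics/top0.png')[130:270,180:350]; cv2.imwrite('pics/top0c.png',cv2.resize(a,None,fx=4.5,fy=4.2,interpolation=2))
a=cv2.imread('pics/scene0.png')[180:340,190:380]; cv2.imwrite('pics/sc0c.png',cv2.resize(a,None,fx=4,fy=3.7,interpolation=2))
E
```

```text
scene red [300.3 218.8] 26 med [0.4841 0.1432 0.3105] zmax 0.314 top [0.4844 0.144  0.3109]
scene red [257.3 224.7] 24 med [0.5966 0.0757 0.3107] zmax 0.314 top [0.5962 0.077  0.311 ]
scene red [285.7 252.1] 34 med [0.597  0.2064 0.3108] zmax 0.314 top [0.5977 0.2066 0.3108]
scene yel [215. 143.] 1223 med [ 0.2941 -0.6599  0.0152] zmax 0.025 top [ 0.2986 -0.6565  0.0158]
((304.6357421875, -649.1141357421875), (277.8684997558594, 195.31150817871094), 0.0755002349615097)
scene yel [245.2 221.6] 488 med [ 0.5105 -0.1317  0.067 ] zmax 0.075 top [ 0.5082 -0.1295  0.0672]
((503.87225341796875, -121.01962280273438), (146.34214782714844, 77.08246612548828), 84.0832290649414)
scene floor [0.62542398 0.12356202 0.04772525]
top red [221.5 171.9] 27 med [0.5949 0.2043 0.3127] zmax 0.319 top [0.595  0.2044 0.3137]
top red [259.4 172. ] 25 med [0.5935 0.0769 0.3117] zmax 0.32 top [0.5926 0.0747 0.3132]
top red [239.8 204.2] 30 med [0.4827 0.1416 0.312 ] zmax 0.318 top [0.4817 0.1407 0.3127]
top yel [313.  208.8] 732 med [ 0.5023 -0.121   0.0687] zmax 0.081 top [ 0.5023 -0.1217  0.0707]
((501.9533996582031, -121.3272933959961), (145.8922119140625, 78.04215240478516), 84.25830841064453)
top yel [446.8 259.9] 3151 med [ 0.2989 -0.6511  0.0171] zmax 0.031 top [ 0.2992 -0.6512  0.0193]
((301.0426025390625, -650.464599609375), (179.76268005371094, 276.4747314453125), 89.6979751586914)
top floor [ 0.24983537  0.07171142 -0.0008877 ]
```

View pics/top0c.png

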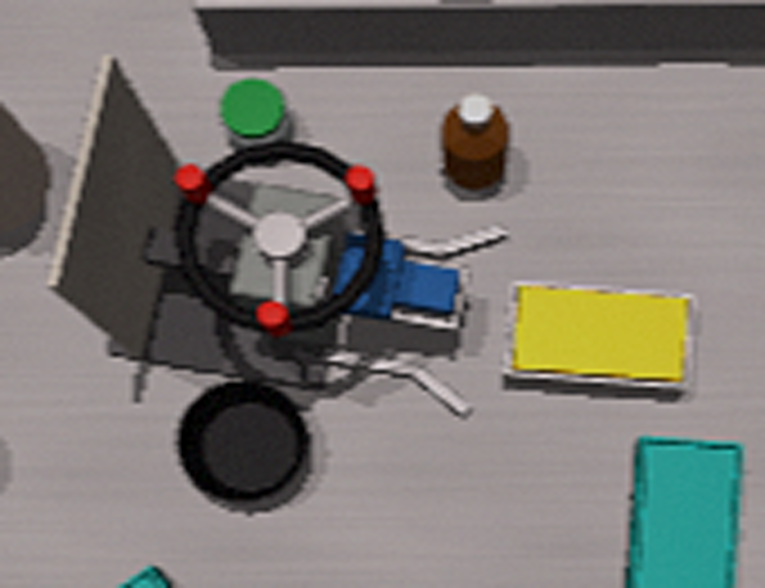

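View pics/sc0c.png

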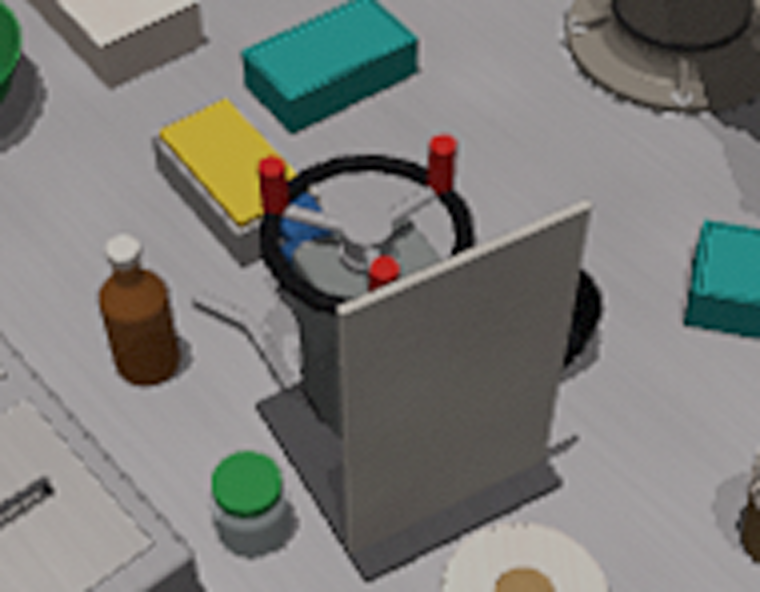

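```bash
python3 - <<'E'
from h import *
A=[]
for n in('scene','top'):
    z=np.load(f'pics/{n}0.npz'); p,d=z['p'],z['d']; P=cloud(n,d); 
    ok=(d>0)
    def sel(x0,x1,y0,y1,z0,z1):
        return P[ok&(P[...,0]>x0)&(P[...,0]<x1)&(P[...,1]>y0)&(P[...,1]<y1)&(P[...,2]>z0)&(P[...,2]<z1)]
    Q=sel(.4,.72,.2,.36,.37,.41)
    print(n,'panel',len(Q),Q.mean(0),Q.min(0),Q.max(0)); r=cv2.fitLine(Q[:,:2].astype(np.float32),cv2.DIST_HUBER,0,.01,.01).ravel(); print(r, np.arctan2(r[1],r[0]))
    Q=sel(.45,.66,.05,.235,.05,.36)
    # panel face plane
    Q=sel(.4,.7,.2,.36,.05,.36); m=(np.abs(Q[:,2]-.2)<.15); 
    if len(Q)>100:
        q=Q-Q.mean(0); w=np.linalg.svd(q,full_matrices=False)[2][2]; print('plane',Q.mean(0),w,len(Q))
    Q=sel(.45,.66,.02,.235,.217,.232); print('col top',len(Q),Q.mean(0), cv2.minAreaRect((Q[:,:2]*1000).astype(np.float32)) if len(Q)>5 else '')
    Q=sel(.35,.72,-.06,.13,.014,.026); print('rails',len(Q))
    np.save(f'pics/rails_{n}.npy',Q)
    Q=sel(.3,.7,-.3,-.02,.054,.064); print('rim',len(Q),cv2.minAreaRect((Q[:,:2]*1000).astype(np.float32)))
    # blue arm
    f=p.astype(int); bl=ok&(f[...,2]>110)&(f[...,0]<70)&(f[...,1]<110)&(P[...,0]>.4)&(P[...,0]<.7)&(P[...,1]<.15)&(P[...,1]>-.1)
    Q=P[bl]; print('blue',len(Q)); h,e=np.histogram(Q[:,2],bins=np.arange(.05,.25,.01)); print(h)
    Qt=Q
    # map extents for bystanders
    for nm,b in dict(sauce=(.56,.72,-.05,.06,.02,.25),jar=(.58,.72,.1,.2,.03,.12),tub=(.36,.47,.1,.24,.03,.08),white=(.4,.65,-.45,-.2,.03,.1),teal=(.25,.47,-.22,-.05,.02,.1)).items():
        Q=sel(*b); 
        if len(Q): print(nm,len(Q),np.percentile(Q,[2,98],axis=0).round(3).tolist())
    # height map
    H=np.zeros((400,600),np.float32)
E
```

```text
scene panel 401 [0.58835756 0.27581724 0.38230581] [0.49216292 0.25279288 0.3700384 ] [0.67836556 0.29678512 0.39216418]
[ 0.97958434 -0.20103377  0.57674444  0.27902132] -0.20241313
plane [0.58983263 0.27526919 0.22185772] [-0.19016451 -0.9817139  -0.00867615] 3078
col top 310 [0.56503872 0.14448365 0.22281114] ((558.4773559570312, 139.9020233154297), (70.3734130859375, 99.8104476928711), 78.75276184082031)
rails 166
rim 534 ((428.38067626953125, -137.18353271484375), (288.9702453613281, 176.858154296875), 13.929368019104004)
blue 46
[ 0  0  0  0  0  0  0  0  0 36  9  0  0  0  0  0  0  0  0]
sauce 556 [[0.578, -0.026, 0.021], [0.716, 0.052, 0.189]]
jar 230 [[0.602, 0.106, 0.035], [0.718, 0.199, 0.116]]
tub 30 [[0.361, 0.208, 0.031], [0.382, 0.238, 0.066]]
white 1154 [[0.402, -0.448, 0.032], [0.646, -0.317, 0.094]]
teal 794 [[0.255, -0.217, 0.023], [0.466, -0.123, 0.066]]
top panel 205 [0.58157743 0.27025452 0.38557743] [0.49076476 0.24869312 0.37000352] [0.67577102 0.29191488 0.39759173]
[ 0.9795087  -0.20140193  0.55925363  0.2741322 ] -0.20278896
plane [0.57226163 0.25763848 0.21201946] [ 0.09774896  0.99463121 -0.0339692 ] 1189
col top 316 [0.55297551 0.13844741 0.22383032] ((556.6431274414062, 137.73785400390625), (71.8534164428711, 100.61415100097656), 78.40648651123047)
rails 191
rim 678 ((484.1055603027344, -127.82797241210938), (407.27630615234375, 175.17529296875), 15.23317813873291)
blue 159
[ 0  0  0  0  0  0  0  0 11 95 43  9  0  0  0  0  0  0  0]
sauce 325 [[0.564, -0.042, 0.021], [0.7, 0.056, 0.194]]
jar 129 [[0.642, 0.15, 0.04], [0.719, 0.199, 0.106]]
tub 179 [[0.362, 0.134, 0.031], [0.461, 0.239, 0.071]]
white 1216 [[0.404, -0.447, 0.036], [0.642, -0.327, 0.096]]
teal 906 [[0.256, -0.218, 0.031], [0.467, -0.079, 0.07]]
```

```bash
python3 - <<'E'
from h import *
z=np.load('pics/top0.npz'); p,d=z['p'].astype(int),z['d']; P=cloud('top',d)
r,g,b=p[...,0],p[...,1],p[...,2]
m=(g>110)&(b>100)&(r<60)&(P[...,2]>.03)
k,l,s,c=cv2.connectedComponentsWithStats(m.astype(np.uint8))
for i in range(1,k):
    if s[i,4]>300: Q=P[l==i]; print(c[i],cv2.minAreaRect((Q[:,:2]*1000).astype(np.float32)),cv2.boxPoints(cv2.minAreaRect((Q[:,:2]*1000).astype(np.float32))).round(),np.median(Q[:,2]))
bl=(b>100)&(r<70)&(g<110)&(P[...,0]>.4)&(P[...,0]<.7)&(P[...,1]<.15)&(P[...,1]>-.1)
Q=P[bl]
c,s=np.cos(-.2),np.sin(-.2); q=Q[:,:2]-[.5577,.140]; X=q@[c,s]; Y=q@[-s,c]
for y0 in np.arange(-.16,.0,.01):
    k=(Y>y0)&(Y<y0+.01)
    if k.sum(): print(round(y0,2),k.sum(),X[k].min().round(3),X[k].max().round(3),np.median(Q[k,2]).round(4))
# floor near tin, rim
F=P[(P[...,0]>.42)&(P[...,0]<.56)&(P[...,1]>-.27)&(P[...,1]<-.215)]; print('floor',np.median(F[:,2]))
# hub height
q=P[...,:2]-[.5577,.14]; rr=np.hypot(q[...,0],q[...,1]); k=(rr<.012)&(P[...,2]>.1); print('hub',np.median(P[k][:,2]),P[k][:,2].max())
T=np.array(get_obs()['tcp_pos']); M=R.from_rotvec(get_obs()['orientation']).as_matrix(); print(T,M.round(3))
E
```

```text
[332.15165877 255.13033175] ((314.6855163574219, -122.20973205566406), (155.83135986328125, 251.78573608398438), 5.157127857208252) [[ 226.   -4.]
 [ 248. -255.]
 [ 404. -241.]
 [ 381.   10.]] 0.059076354495351424
[202.84022989 285.72643678] ((238.6728973388672, 203.8172149658203), (130.13876342773438, 395.2209167480469), 14.66977596282959) [[126. 379.]
 [226.  -4.]
 [352.  29.]
 [252. 411.]] 0.05908284817294829
-0.14 20 -0.019 0.018 0.1458
-0.13 25 -0.019 0.017 0.1437
-0.12 28 -0.018 0.019 0.145
-0.11 22 -0.019 0.017 0.1455
-0.1 23 -0.018 0.018 0.1447
-0.09 24 -0.032 0.03 0.1559
-0.08 9 -0.038 0.032 0.1572
-0.07 5 -0.045 -0.019 0.1564
-0.06 8 -0.0 0.021 0.1567
-0.05 18 -0.016 0.018 0.1578
floor -0.00046413066748152154
hub 0.26555079854410657 0.2735569261849926
[0.22928835 0.63429252 0.2304057 ] [[ 0.34   0.94  -0.   ]
 [ 0.94  -0.34  -0.002]
 [-0.002  0.    -1.   ]]
```

```bash
cat > plan.py <<'E'
from h import *
def plan(wps, st=None, fing=85):
    """wps: list of (x,y,z,yaw or None,nrows,fing); prints rows from the measured pose"""
    o=get_obs(); p=np.array(o['tcp_pos']); M=R.from_rotvec(o['orientation']).as_matrix()
    a=np.arctan2(M[1,0],M[0,0]); print('at',p.round(4),'yaw',round(a,4),'tilt',M[:,2].round(4),'t',o['clock'])
    n=0
    for x,y,z,yaw,k,f in wps:
        yaw=a if yaw is None else yaw
        d=(np.array([x,y,z])-p)*1000/k; da=(yaw-a)/k
        for i in range(k):
            t=np.array([np.cos(a)*d[0]+np.sin(a)*d[1], np.sin(a)*d[0]-np.cos(a)*d[1], -d[2]])
            print(', '.join(f'{v:.1f}' for v in t)+f', 0,0,{-da:.3f}, {f},'); a+=da; n+=1
            if n%8==0: print('--')
        p=np.array([x,y,z])
E
python3 - <<'E'
from plan import *
plan([(.36,.30,.36,-.2,8,62),(.43,0,.36,None,6,62),(.475,-.26,.2,-.1,6,62),(.4895,-.26,.022,None,4,62)])
E
```

```text
at [0.2293 0.6343 0.2304] yaw 1.224 tilt [-4.0e-04 -1.6e-03 -1.0e+00] t 0.1
-33.7, 29.6, -16.2, 0,0,0.178, 62,
-28.0, 35.1, -16.2, 0,0,0.178, 62,
-21.3, 39.5, -16.2, 0,0,0.178, 62,
-14.0, 42.6, -16.2, 0,0,0.178, 62,
-6.2, 44.4, -16.2, 0,0,0.178, 62,
1.7, 44.8, -16.2, 0,0,0.178, 62,
9.6, 43.8, -16.2, 0,0,0.178, 62,
17.3, 41.4, -16.2, 0,0,0.178, 62,
--
21.4, 46.7, -0.0, 0,0,-0.000, 62,
21.4, 46.7, -0.0, 0,0,-0.000, 62,
21.4, 46.7, -0.0, 0,0,-0.000, 62,
21.4, 46.7, -0.0, 0,0,-0.000, 62,
21.4, 46.7, -0.0, 0,0,-0.000, 62,
21.4, 46.7, -0.0, 0,0,-0.000, 62,
16.0, 41.0, 26.7, 0,0,-0.017, 62,
15.3, 41.2, 26.7, 0,0,-0.017, 62,
--
14.6, 41.5, 26.7, 0,0,-0.017, 62,
13.9, 41.7, 26.7, 0,0,-0.017, 62,
13.2, 42.0, 26.7, 0,0,-0.017, 62,
12.5, 42.2, 26.7, 0,0,-0.017, 62,
3.6, -0.4, 44.5, 0,0,-0.000, 62,
3.6, -0.4, 44.5, 0,0,-0.000, 62,
3.6, -0.4, 44.5, 0,0,-0.000, 62,
3.6, -0.4, 44.5, 0,0,-0.000, 62,
--
```

>>> servo_tool(increments=[-34, 30, -16, 0, 0, 0.178, 62, -28, 35, -16, 0, 0, 0.178, 62, -21, 39, -16, 0, 0, 0.178, 62, -14, 43, -16, 0, 0, 0.178, 62, -6, 44, -16, 0, 0, 0.178, 62, 2, 45, -16, 0, 0, 0.178, 62, 10, 44, -16, 0, 0, 0.178, 62, 17, 41, -16, 0, 0, 0.178, 62])

```text
clock: 1.1
tcp_pos: [0.3611, 0.2995, 0.3596]
orientation: [3.125, -0.323, -0.001]
contact_force: [-0.8, 0.3, 0.0]
grip_width: 0.0622
```

>>> servo_tool(increments=[21, 47, 0, 0, 0, 0, 62, 21, 47, 0, 0, 0, 0, 62, 21, 47, 0, 0, 0, 0, 62, 21, 47, 0, 0, 0, 0, 62, 21, 47, 0, 0, 0, 0, 62, 21, 47, 0, 0, 0, 0, 62, 16, 41, 27, 0, 0, -0.017, 62, 15, 41, 27, 0, 0, -0.017, 62])

```text
clock: 2.1
tcp_pos: [0.4431, -0.0881, 0.3048]
orientation: [-3.13, 0.259, -0.002]
contact_force: [0.1, 0.9, -0.2]
grip_width: 0.0618
```

```bash
python3 - <<'E'
from plan import *
plan([(.475,-.26,.2,-.1,5,62),(.4895,-.26,.04,None,3,62)])
E
```

```text
at [ 0.4431 -0.0881  0.3048] yaw -0.1652 tilt [ 0.0014  0.0011 -1.    ] t 2.1
11.9, 32.9, 21.0, 0,0,-0.013, 62,
11.5, 33.0, 21.0, 0,0,-0.013, 62,
11.1, 33.2, 21.0, 0,0,-0.013, 62,
10.6, 33.3, 21.0, 0,0,-0.013, 62,
10.2, 33.4, 21.0, 0,0,-0.013, 62,
4.8, -0.5, 53.3, 0,0,-0.000, 62,
4.8, -0.5, 53.3, 0,0,-0.000, 62,
4.8, -0.5, 53.3, 0,0,-0.000, 62,
--
```

>>> servo_tool(increments=[12, 33, 21, 0, 0, -0.013, 62, 11, 33, 21, 0, 0, -0.013, 62, 11, 33, 21, 0, 0, -0.013, 62, 11, 33, 21, 0, 0, -0.013, 62, 10, 33, 21, 0, 0, -0.013, 62, 5, 0, 52, 0, 0, 0, 62, 5, 0, 53, 0, 0, 0, 62, 5, 0, 53, 0, 0, 0, 62])

```text
clock: 3.1
tcp_pos: [0.4896, -0.2591, 0.0403]
orientation: [-3.137, 0.159, 0.0]
contact_force: [1.4, -0.3, -0.2]
grip_width: 0.0623
```

```bash
python3 - <<'E'
from plan import *
p,d=snap('top','top1')
cv2.imwrite('pics/top1c.png',cv2.resize(p[130:270,200:390,::-1],None,fx=4,fy=4,interpolation=2))
# push path: follow: contact then to end
C=np.array([.5577,.140]);yv=np.array([.1987,.9801])
e=C-.206*yv; print(e)
plan([(.4895,-.26,.025,None,1,62),(.4935,-.215,.025,None,3,62)])
E
```

```text
[ 0.5167678 -0.0619006]
at [ 0.4865 -0.2568  0.0345] yaw -0.0998 tilt [-0.0087  0.0029 -1.    ] t 3.15
3.3, 2.9, 9.5, 0,0,-0.000, 62,
-0.2, -15.1, -0.0, 0,0,-0.000, 62,
-0.2, -15.1, -0.0, 0,0,-0.000, 62,
-0.2, -15.1, -0.0, 0,0,-0.000, 62,
```

View pics/top1c.png

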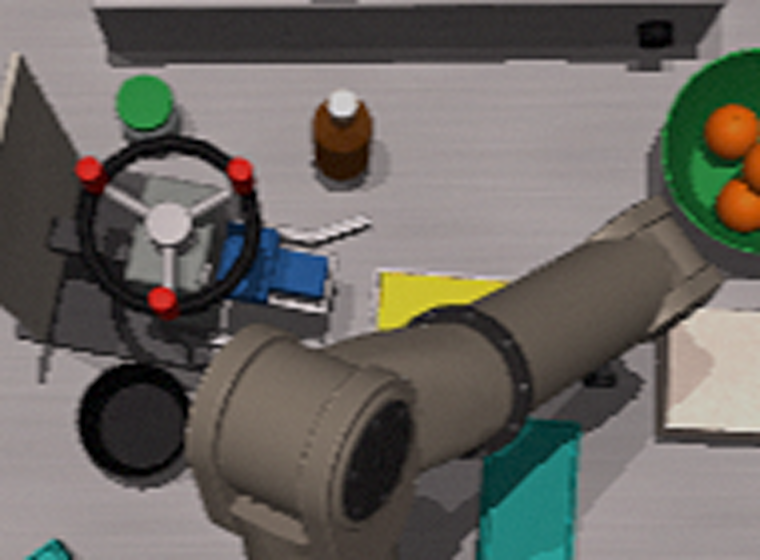

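```bash
python3 - <<'E'
from plan import *
C=np.array([.5577,.140]);xv=np.array([.9801,-.1987]);yv=np.array([.1987,.9801])
w=lambda x,y:tuple(C+x*xv+y*yv)
plan([(*w(.008,-.380),.024,-.1,3,62),(*w(.007,-.358),.024,-.1,3,62),(*w(0,-.280),.024,-.2,7,62),(*w(0,-.220),.024,-.2,5,62),(*w(0,-.2),.024,-.2,4,62)])
E
```

```text
at [ 0.4865 -0.2568  0.0345] yaw -0.0998 tilt [-0.0087  0.0029 -1.    ] t 3.15
0.4, -7.7, 3.5, 0,0,0.000, 62,
0.4, -7.7, 3.5, 0,0,0.000, 62,
0.4, -7.7, 3.5, 0,0,0.000, 62,
0.4, -7.3, -0.0, 0,0,-0.000, 62,
0.4, -7.3, -0.0, 0,0,-0.000, 62,
0.4, -7.3, -0.0, 0,0,-0.000, 62,
0.1, -11.2, -0.0, 0,0,0.014, 62,
-0.0, -11.2, -0.0, 0,0,0.014, 62,
--
-0.2, -11.2, -0.0, 0,0,0.014, 62,
-0.4, -11.2, -0.0, 0,0,0.014, 62,
-0.5, -11.2, -0.0, 0,0,0.014, 62,
-0.7, -11.2, -0.0, 0,0,0.014, 62,
-0.8, -11.2, -0.0, 0,0,0.014, 62,
0.0, -12.0, -0.0, 0,0,-0.000, 62,
0.0, -12.0, -0.0, 0,0,-0.000, 62,
0.0, -12.0, -0.0, 0,0,-0.000, 62,
--
0.0, -12.0, -0.0, 0,0,-0.000, 62,
0.0, -12.0, -0.0, 0,0,-0.000, 62,
0.0, -5.0, -0.0, 0,0,-0.000, 62,
0.0, -5.0, -0.0, 0,0,-0.000, 62,
0.0, -5.0, -0.0, 0,0,-0.000, 62,
0.0, -5.0, -0.0, 0,0,-0.000, 62,
```

>>> servo_tool(increments=[0, -5, 5, 0, 0, 0, 62, 0, -8, 5, 0, 0, 0, 62, 0, -8, 5, 0, 0, 0, 62, 0, -7, 0, 0, 0, 0, 62, 0, -7, 0, 0, 0, 0, 62, 0, -7, 0, 0, 0, 0, 62, 0, -5, 0, 0, 0, 0, 62, 0, 0, 0, 0, 0, 0, 62])

```text
clock: 4.15
tcp_pos: [0.4943, -0.2122, 0.0273]
orientation: [3.138, -0.158, -0.0]
contact_force: [0.5, 0.1, 0.2]
grip_width: 0.0621
```

```bash
python3 - <<'E'
from plan import *
C=np.array([.5577,.140]);xv=np.array([.9801,-.1987]);yv=np.array([.1987,.9801])
w=lambda x,y:tuple(C+x*xv+y*yv)
q=np.array(get_obs()['tcp_pos'])[:2]-C; print(q@xv,q@yv)
plan([(*w(0,-.280),.024,-.2,7,62),(*w(0,-.22),.024,-.2,5,62)])
E
```

```text
0.007829447242367714 -0.35780761314137277
at [ 0.4943 -0.2122  0.0273] yaw -0.1006 tilt [-0. -0. -1.] t 4.15
-0.0, -11.2, 0.5, 0,0,0.014, 62,
-0.2, -11.2, 0.5, 0,0,0.014, 62,
-0.3, -11.2, 0.5, 0,0,0.014, 62,
-0.5, -11.2, 0.5, 0,0,0.014, 62,
-0.6, -11.1, 0.5, 0,0,0.014, 62,
-0.8, -11.1, 0.5, 0,0,0.014, 62,
-1.0, -11.1, 0.5, 0,0,0.014, 62,
0.0, -12.0, -0.0, 0,0,0.000, 62,
--
0.0, -12.0, -0.0, 0,0,0.000, 62,
0.0, -12.0, -0.0, 0,0,0.000, 62,
0.0, -12.0, -0.0, 0,0,0.000, 62,
0.0, -12.0, -0.0, 0,0,0.000, 62,
```

>>> servo_tool(increments=[0, -11, 0, 0, 0, 0.014, 62, 0, -11, 0, 0, 0, 0.014, 62, 0, -11, 0, 0, 0, 0.014, 62, -0.5, -11, 0, 0, 0, 0.014, 62, -0.5, -11, 0, 0, 0, 0.014, 62, -1, -11, 0, 0, 0, 0.014, 62, -1, -11, 0, 0, 0, 0.015, 62, 0, -12, 0, 0, 0, 0, 62])

```text
clock: 5.15
tcp_pos: [0.5042, -0.1261, 0.0275]
orientation: [3.122, -0.318, 0.001]
contact_force: [-0.9, -5.1, 1.4]
grip_width: 0.0619
```

>>> servo_tool(increments=[0, -12, 0, 0, 0, 0, 62, 0, -12, 0, 0, 0, 0, 62, 0, -12, 0, 0, 0, 0, 62, 0, -8, 0, 0, 0, 0, 62, 0, -5, 0, 0, 0, 0, 62, 0, -5, 0, 0, 0, 0, 62, 0, 0, 0, 0, 0, 0, 62, 0, 0, 0, 0, 0, 0, 62])

```text
clock: 6.15
tcp_pos: [0.5153, -0.0725, 0.0275]
orientation: [3.124, -0.316, 0.001]
contact_force: [-1.2, -4.8, 3.2]
grip_width: 0.0623
```

```bash
python3 - <<'E'
from plan import *
C=np.array([.5577,.140]);xv=np.array([.9801,-.1987]);yv=np.array([.1987,.9801])
o=get_obs();q=np.array(o['tcp_pos'])[:2]-C; print(q@xv,q@yv,o['contact_force'],o['clock'])
p,d=snap('top','top2')
cv2.imwrite('pics/top2c.png',cv2.resize(p[130:270,200:390,::-1],None,fx=4,fy=4,interpolation=2))
E
```

```text
0.0006755930907846446 -0.21672007367616014 [-1.20782196 -4.75217892  3.15573977] 6.15
```

View pics/top2c.png

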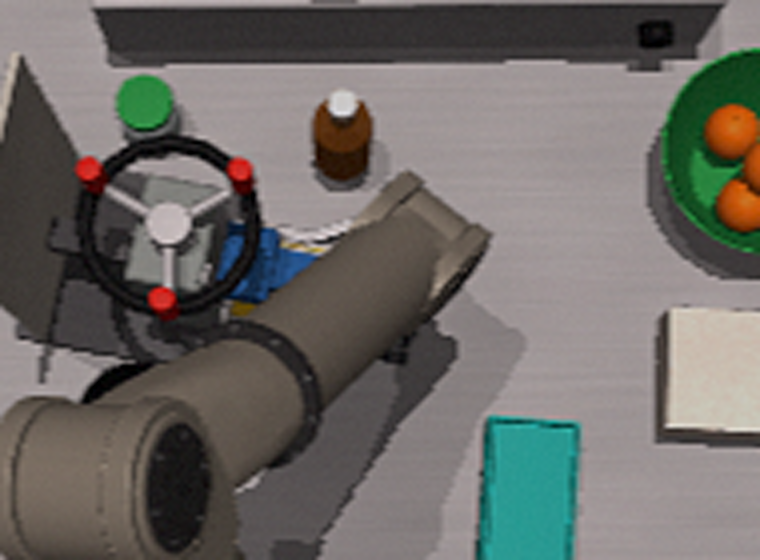

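>>> servo_tool(increments=[0, -3, 0, 0, 0, 0, 62, 0, -3, 0, 0, 0, 0, 62, 0, -2, 0, 0, 0, 0, 62, 0, -1, 0, 0, 0, 0, 62, 0, -1, 0, 0, 0, 0, 62, 0, 0, 0, 0, 0, 0, 62, 0, 0, 0, 0, 0, 0, 62, 0, 0, 0, 0, 0, 0, 62])

```text
clock: 7.2
tcp_pos: [0.5172, -0.0631, 0.0275]
orientation: [3.124, -0.317, 0.001]
contact_force: [-1.1, -5.0, 2.9]
grip_width: 0.0618
```

>>> servo_tool(increments=[0, -1, 0, 0, 0, 0, 62, 0, -1, 0, 0, 0, 0, 62, 0, -1, 0, 0, 0, 0, 62, 0, -1, 0, 0, 0, 0, 62, 0, 0, 0, 0, 0, 0, 62, 0, 0, 0, 0, 0, 0, 62, 0, 0, 0, 0, 0, 0, 62, 0, 0, 0, 0, 0, 0, 62])

```text
clock: 8.2
tcp_pos: [0.5175, -0.0616, 0.0276]
orientation: [3.12, -0.318, 0.002]
contact_force: [-1.7, -12.1, 1.4]
grip_width: 0.0618
```

>>> servo_tool(increments=[0, 20, 0, 0, 0, 0, 62, 0, 40, 0, 0, 0, 0, 62, 0, 35, -30, 0, 0, 0, 62, 0, 35, -50, 0, 0, 0, 50, 0, 35, -50, 0, 0, 0, 50, 0, 35, -50, 0, 0, 0, 50, 0, 35, -50, 0, 0, 0, 50, 0, 35, -50, 0, 0, 0, 50])

```text
clock: 9.2
tcp_pos: [0.4643, -0.3222, 0.3089]
orientation: [-3.124, 0.313, -0.001]
contact_force: [-0.3, -0.6, -0.7]
grip_width: 0.0497
```

```bash
cat > see.py <<'E'
import sys
from plan import *
C=np.array([.5577,.140]);xv=np.array([.9801,-.1987]);yv=np.array([.1987,.9801])
fn=sys.argv[1]
p,d=snap('top',fn); cv2.imwrite(f'pics/{fn}c.png',cv2.resize(p[130:270,200:390,::-1],None,fx=4,fy=4,interpolation=2))
P=cloud('top',d); f=p.astype(int); r,g,b=f[...,0],f[...,1],f[...,2]; ok=d>0
q=P[...,:2]-C; X=q@xv; Y=q@yv; Z=P[...,2]
yel=ok&(r>120)&(g>105)&(b<80)&(Y<0)&(Y>-.25)&(abs(X)<.08)&(Z<.09)
yel=cv2.erode(yel.astype(np.uint8),np.ones((2,2)))>0
if yel.sum(): print('board n',yel.sum(),'X',np.percentile(X[yel],[1,99]).round(4),'Y',np.percentile(Y[yel],[1,99]).round(4),'z',np.median(Z[yel]).round(4),Z[yel].mean().round(4))
bl=ok&(b>100)&(r<70)&(g<110)&(abs(X)<.05)&(Y<-.03)&(Y>-.15)
k=bl&(Y<-.098);print('arm low',k.sum(),Z[k].mean().round(4)); k=bl&(Y>-.08);print('arm high',k.sum(),Z[k].mean().round(4))
fl=ok&(Y<-.2)&(Y>-.28)&(abs(X)<.06)&(r<200)&(Z<.02); print('floor',np.median(Z[fl]).round(4) if fl.sum() else '')
red=ok&(r>110)&(g<60)&(b<60)&(np.hypot(X,Y)<.11)
kk,l,s,c=cv2.connectedComponentsWithStats(red.astype(np.uint8))
for i in range(1,kk):
    if s[i,4]>=8:
        m=(l==i); zt=np.percentile(Z[m],80); m&=Z>zt-.01
        print('peg',s[i,4],P[m].mean(0).round(4),'r',np.hypot(X[m].mean(),Y[m].mean()).round(4),'press deg',np.degrees(np.arctan2(Y[m].mean(),X[m].mean())).round(1))
print(get_obs()['clock'],get_obs()['tcp_pos'])
E
python3 see.py top3
```

```text
board n 182 X [-0.0372  0.0338] Y [-0.1878 -0.1497] z 0.0689 0.069
arm low 101 0.1446
arm high 41 0.1614
floor -0.0003
peg 25 [0.5947 0.2043 0.3131] r 0.0741 press deg 71.5
peg 26 [0.5927 0.0743 0.313 ] r 0.0744 press deg -50.5
peg 32 [0.4815 0.1405 0.3127] r 0.0762 press deg -168.9
9.25 [ 0.46403549 -0.32959381  0.31589537]
```

View pics/top3c.png

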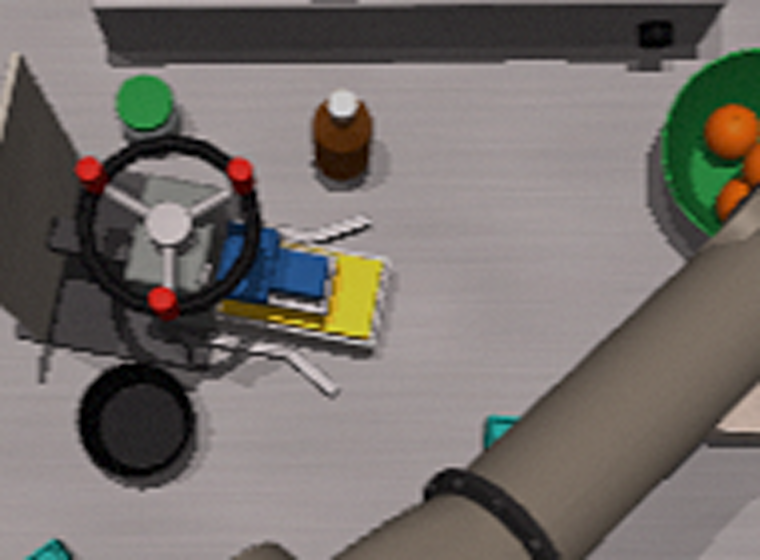

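```bash
python3 - <<'E'
from plan import *
plan([(.5947,.0747,.36,-.2,9,50),(.5947,.0747,.36,-.2,1,50),(.5947,.0747,.28,None,3,50)])
E
```

```text
at [ 0.464  -0.3296  0.3159] yaw -0.2055 tilt [ 0.0086 -0.0062 -0.9999] t 9.25
5.0, -46.9, -4.9, 0,0,-0.001, 50,
5.1, -46.9, -4.9, 0,0,-0.001, 50,
5.1, -46.9, -4.9, 0,0,-0.001, 50,
5.1, -46.9, -4.9, 0,0,-0.001, 50,
5.2, -46.9, -4.9, 0,0,-0.001, 50,
5.2, -46.9, -4.9, 0,0,-0.001, 50,
5.2, -46.9, -4.9, 0,0,-0.001, 50,
5.2, -46.9, -4.9, 0,0,-0.001, 50,
--
5.3, -46.9, -4.9, 0,0,-0.001, 50,
0.0, -0.0, -0.0, 0,0,-0.000, 50,
0.0, -0.0, 26.7, 0,0,-0.000, 50,
0.0, -0.0, 26.7, 0,0,-0.000, 50,
0.0, -0.0, 26.7, 0,0,-0.000, 50,
```

>>> servo_tool(increments=[5, -47, -10, 0, 0, 0, 50, 5, -47, -10, 0, 0, 0, 50, 5, -47, -10, 0, 0, 0, 50, 5, -47, -10, 0, 0, 0, 50, 5, -47, -10, 0, 0, 0, 50, 5, -47, -5, 0, 0, 0, 50, 5, -47, 0, 0, 0, 0, 50, 0, 0, 0, 0, 0, 0, 50])

```text
clock: 10.25
tcp_pos: [0.5649, -0.0004, 0.3612]
orientation: [-3.126, 0.3, 0.003]
contact_force: [-0.7, 0.3, 0.1]
grip_width: 0.0502
```

```bash
python3 - <<'E'
from plan import *
plan([(.5947,.0747,.345,-.2,3,50),(.5947,.0747,.28,-.2,3,50)])
E
```

```text
at [ 5.649e-01 -4.000e-04  3.612e-01] yaw -0.1913 tilt [-1.6e-03  9.0e-04 -1.0e+00] t 10.25
5.0, -26.5, 5.4, 0,0,0.003, 50,
4.9, -26.5, 5.4, 0,0,0.003, 50,
4.8, -26.5, 5.4, 0,0,0.003, 50,
0.0, -0.0, 21.7, 0,0,-0.000, 50,
0.0, -0.0, 21.7, 0,0,-0.000, 50,
0.0, -0.0, 21.7, 0,0,-0.000, 50,
```

>>> servo_tool(increments=[5, -26.5, 5, 0, 0, 0.003, 50, 5, -26.5, 5, 0, 0, 0.003, 50, 5, -26.5, 5, 0, 0, 0.003, 50, 0, 0, 0, 0, 0, 0, 50, 0, 0, 22, 0, 0, 0, 50, 0, 0, 22, 0, 0, 0, 50, 0, 0, 22, 0, 0, 0, 50, 0, 0, 0, 0, 0, 0, 50])

```text
clock: 11.25
tcp_pos: [0.5939, 0.0679, 0.28]
orientation: [3.123, -0.329, -0.005]
contact_force: [-0.4, 0.0, 0.1]
grip_width: 0.0499
```

>>> servo_tool(increments=[0, 0, 0, 0, 0, 0, 15, 0, 0, 0, 0, 0, 0, 15, 0, 0, 0, 0, 0, 0, 15, 0, 0, 0, 0, 0, 0, 15, 0, 0, 0, 0, 0, 0, 15, 0, 0, 0, 0, 0, 0, 15, 0, 0, 0, 0, 0, 0, 15, 0, 0, 0, 0, 0, 0, 15], squeeze=25)

```text
clock: 12.25
tcp_pos: [0.5948, 0.0692, 0.2823]
orientation: [-3.123, 0.326, 0.0]
contact_force: [-4.0, 3.4, 6.1]
grip_width: 0.0212
```

```bash
cat > arc.py <<'E'
from plan import *
C=np.array([.5577,.140]);xv=np.array([.9801,-.1987]);yv=np.array([.1987,.9801])
def arc(a0,a1,n,f,z=None):
    o=get_obs(); t=np.array(o['tcp_pos']); q=t[:2]-C; print('at press',(q@xv).round(4),(q@yv).round(4),t[2].round(4),'deg',np.degrees(np.arctan2(q@yv,q@xv)).round(1),'r',np.hypot(*q).round(4),'yaw',2*np.arctan2(o['orientation'][1],o['orientation'][0]))
    cur=np.array([q@xv,q@yv])*1000
    for i,a in enumerate(np.radians(np.linspace(a0,a1,n+1)[1:])):
        nx=75*np.array([np.cos(a),np.sin(a)]); d=nx-cur; cur=nx
        print(f'{d[0]:.1f}, {-d[1]:.1f}, 0,0,0,0,{f},   {np.degrees(a):.0f}'); 
        if i%8==7: print('--')
E
python3 - <<'E'
from arc import *
arc(-52,-220,16,15)
E
```

```text
at press 0.0504 -0.0621 0.2823 deg -50.9 r 0.08 yaw 6.075142286106865
-15.8, 4.5, 0,0,0,0,15,   -63
-12.7, 5.2, 0,0,0,0,15,   -73
-13.4, 2.8, 0,0,0,0,15,   -84
-13.7, 0.3, 0,0,0,0,15,   -94
-13.5, -2.2, 0,0,0,0,15,   -104
-12.9, -4.6, 0,0,0,0,15,   -115
-11.9, -6.9, 0,0,0,0,15,   -126
-10.4, -9.0, 0,0,0,0,15,   -136
--
-8.6, -10.7, 0,0,0,0,15,   -146
-6.5, -12.1, 0,0,0,0,15,   -157
-4.2, -13.1, 0,0,0,0,15,   -168
-1.7, -13.6, 0,0,0,0,15,   -178
0.8, -13.7, 0,0,0,0,15,   -188
3.3, -13.3, 0,0,0,0,15,   -199
5.6, -12.5, 0,0,0,0,15,   -210
7.8, -11.3, 0,0,0,0,15,   -220
--
```

>>> servo_tool(increments=[-13, 3, 0, 0, 0, 0, 15, -14, 5, 0, 0, 0, 0, 15, -14, 3, 0, 0, 0, 0, 15, -14, 0.5, 0, 0, 0, 0, 15, -13.5, -2, 0, 0, 0, 0, 15, -13, -4.5, 0, 0, 0, 0, 15, -12, -7, 0, 0, 0, 0, 15, -10.5, -9, 0, 0, 0, 0, 15])

```text
clock: 13.25
tcp_pos: [0.4871, 0.087, 0.2797]
orientation: [3.108, -0.346, -0.03]
contact_force: [-32.5, -23.7, 20.6]
grip_width: 0.0155
```

```bash
python3 - <<'E'
from arc import *
arc(-134,-220,8,15)
E
```

```text
at press -0.0586 -0.066 0.2797 deg -131.6 r 0.0883 yaw -0.22163556719385105
-2.6, -22.7, 0,0,0,0,15,   -145
-7.0, -12.2, 0,0,0,0,15,   -156
-4.6, -13.3, 0,0,0,0,15,   -166
-2.0, -13.9, 0,0,0,0,15,   -177
0.6, -14.0, 0,0,0,0,15,   -188
3.2, -13.7, 0,0,0,0,15,   -198
5.7, -12.8, 0,0,0,0,15,   -209
8.0, -11.6, 0,0,0,0,15,   -220
--
```

```bash
python3 see.py top4; python3 - <<'E'
from h import *
p,d=snap('scene','sc4'); cv2.imwrite('pics/sc4c.png',cv2.resize(p[150:330,170:390,::-1],None,fx=3.6,fy=3.3,interpolation=2)); print(get_obs()['contact_force'],get_obs()['tcp_pos'])
E
```

```text
board n 172 X [-0.0369  0.034 ] Y [-0.1878 -0.1496] z 0.0684 0.0684
arm low 101 0.1386
arm high 0 nan
floor -0.001
peg 20 [0.6221 0.1014 0.3138] r 0.0751 press deg -19.5
peg 29 [0.5569 0.2145 0.313 ] r 0.0745 press deg 102.1
13.3 [0.48545799 0.09044843 0.27940655]
[-40.02179178 -24.41044718  30.43872858] [0.485257   0.09080278 0.27942731]see.py:12: RuntimeWarning: Mean of empty slice.
  k=bl&(Y<-.098);print('arm low',k.sum(),Z[k].mean().round(4)); k=bl&(Y>-.08);print('arm high',k.sum(),Z[k].mean().round(4))
  ret = ret.dtype.type(ret / rcount)
```

View pics/sc4c.png

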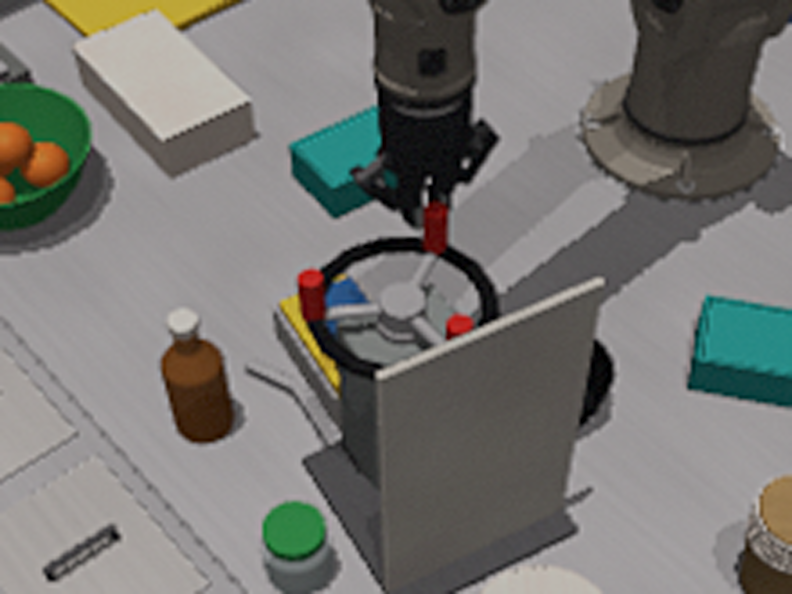

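View pics/top4c.png

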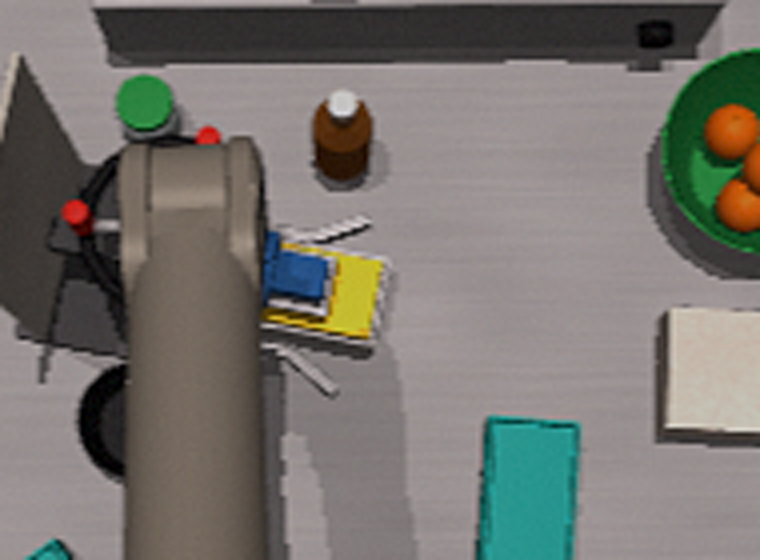

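>>> servo_tool(increments=[0, 0, 0, 0, 0, 0, 50, 0, 0, 0, 0, 0, 0, 50, 0, 0, 0, 0, 0, 0, 50, 0, 0, 0, 0, 0, 0, 50, 0, 0, 0, 0, 0, 0, 50, 0, 0, 0, 0, 0, 0, 50, 0, 0, 0, 0, 0, 0, 50, 0, 0, 0, 0, 0, 0, 50])

```text
clock: 14.35
tcp_pos: [0.4954, 0.1007, 0.2813]
orientation: [3.124, -0.328, -0.0]
contact_force: [0.2, -0.8, -0.2]
grip_width: 0.0499
```

```bash
python3 - <<'E'
from arc import *
arc(-140,-140,1,50); print(get_obs()['contact_force'],get_obs()['orientation'])
E
python3 see.py top5
```

```text
at press -0.0532 -0.0509 0.2813 deg -136.3 r 0.0736 yaw -0.20895910904740922
-4.2, -2.7, 0,0,0,0,50,   -140
[ 0.1862639  -0.77231234 -0.19382298] [ 3.12443510e+00 -3.27632599e-01 -6.35327586e-06]
board n 175 X [-0.0375  0.0341] Y [-0.1878 -0.1494] z 0.0682 0.0684
arm low 97 0.1351
arm high 7 0.1445
floor -0.0007
peg 25 [0.5686 0.2134 0.313 ] r 0.0742 press deg 93.1
14.4 [0.49544091 0.10061752 0.28128618]
```

```bash
python3 - <<'E'
from h import *
o=get_obs();print(np.round(o['joints'],3)); np.save('j.npy',o['joints'])
z=np.load('pics/top5.npz');cv2.imwrite('pics/x5.png',cv2.resize(z['p'][130:270,200:390,::-1],None,fx=4,fy=4,interpolation=2))
p,d=snap('scene','sc5'); cv2.imwrite('pics/sc5c.png',cv2.resize(p[150:330,170:390,::-1],None,fx=3.6,fy=3.3,interpolation=2))
f=p.astype(int);P=cloud('scene',d);red=(f[...,0]>110)&(f[...,1]<60)&(f[...,2]<60)&(P[...,2]>.26)
k,l,s,c=cv2.connectedComponentsWithStats(red.astype(np.uint8))
C=np.array([.5577,.140]);xv=np.array([.9801,-.1987]);yv=np.array([.1987,.9801])
for i in range(1,k):
    if s[i,4]>=8:
        m=(l==i)&(P[...,2]>.303); q=P[m].mean(0)[:2]-C; print(s[i,4],P[m].mean(0),np.hypot(*q),np.degrees(np.arctan2(q@yv,q@xv)))
E
```

```text
[-1.229  0.226  1.073  1.939 -0.222  1.103 -0.274]
30 [0.61686498 0.09528271 0.31083995] 0.07416286416984463 -25.621737765064697
32 [0.57061825 0.2150944  0.31060739] 0.07619744545887941 91.69962170512764
```

View pics/sc5c.png

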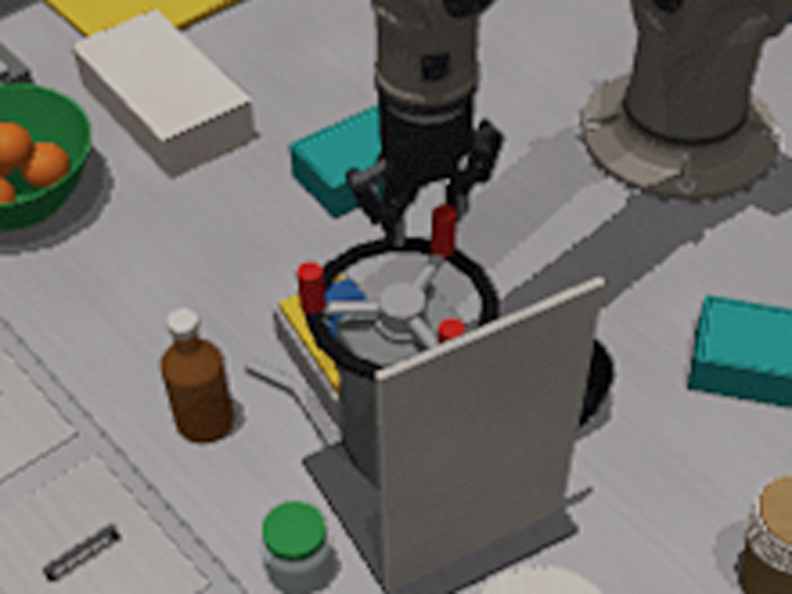

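```bash
python3 - <<'E'
from plan import *
C=np.array([.5577,.140]);xv=np.array([.9801,-.1987]);yv=np.array([.1987,.9801])
a=np.radians(-27); w=C+.075*np.cos(a)*xv+.075*np.sin(a)*yv; print(w)
p=get_obs()['tcp_pos']
plan([(p[0],p[1],.345,None,2,50),(*w,.345,np.radians(63)-.2,8,40),(*w,.281,None,3,40)])
E
```

```text
[0.61643007 0.09335007]
at [0.4954 0.1006 0.2813] yaw -0.209 tilt [-0. -0. -1.] t 14.45
0.0, -0.0, -31.9, 0,0,-0.000, 50,
0.0, -0.0, -31.9, 0,0,-0.000, 50,
15.0, -2.2, -0.0, 0,0,-0.139, 40,
15.2, -0.2, -0.0, 0,0,-0.139, 40,
15.0, 1.9, -0.0, 0,0,-0.139, 40,
14.6, 4.0, -0.0, 0,0,-0.139, 40,
13.9, 6.0, -0.0, 0,0,-0.139, 40,
13.0, 7.8, -0.0, 0,0,-0.139, 40,
--
11.8, 9.6, -0.0, 0,0,-0.139, 40,
10.3, 11.1, -0.0, 0,0,-0.139, 40,
0.0, 0.0, 21.3, 0,0,-0.000, 40,
0.0, 0.0, 21.3, 0,0,-0.000, 40,
0.0, 0.0, 21.3, 0,0,-0.000, 40,
```

>>> servo_tool(increments=[0, 0, -32, 0, 0, 0, 50, 0, 0, -32, 0, 0, 0, 50, 15, -2, 0, 0, 0, -0.139, 40, 15, 0, 0, 0, 0, -0.139, 40, 15, 2, 0, 0, 0, -0.139, 40, 14.5, 4, 0, 0, 0, -0.139, 40, 14, 6, 0, 0, 0, -0.139, 40, 13, 8, 0, 0, 0, -0.139, 40])

```text
clock: 15.45
tcp_pos: [0.5865, 0.0947, 0.3451]
orientation: [2.987, 0.973, -0.001]
contact_force: [1.1, -0.4, 0.3]
grip_width: 0.0399
```

>>> servo_tool(increments=[12, 9.5, 0, 0, 0, -0.139, 40, 10, 11, 0, 0, 0, -0.139, 40, 0, 0, 0, 0, 0, 0, 40, 0, 0, 0, 0, 0, 0, 40, 0, 0, 0, 0, 0, 0, 40, 0, 0, 0, 0, 0, 0, 40, 0, 0, 0, 0, 0, 0, 40, 0, 0, 0, 0, 0, 0, 40])

```text
clock: 16.45
tcp_pos: [0.6161, 0.093, 0.3453]
orientation: [-2.827, -1.371, -0.0]
contact_force: [-0.0, 0.4, 0.1]
grip_width: 0.0397
```

```bash
python3 - <<'E'
from plan import *
plan([(.6164,.0934,.345,np.radians(63)-.2,1,40)]);print(get_obs()['joints'].round(2))
E
```

```text
at [0.6161 0.093  0.3453] yaw 0.9029 tilt [ 0.e+00  1.e-04 -1.e+00] t 16.45
0.5, 0.0, 0.3, 0,0,0.003, 40,
[-0.83  0.38  0.81  1.58 -0.28  1.3   0.92]
```

>>> servo_tool(increments=[0, 0, 21, 0, 0, 0, 40, 0, 0, 21, 0, 0, 0, 40, 0, 0, 21, 0, 0, 0, 40, 0, 0, 0, 0, 0, 0, 27, 0, 0, 0, 0, 0, 0, 27, 0, 0, 0, 0, 0, 0, 27, 0, 0, 0, 0, 0, 0, 27, 0, 0, 0, 0, 0, 0, 27])

```text
clock: 17.45
tcp_pos: [0.6163, 0.093, 0.2826]
orientation: [-2.827, -1.371, -0.001]
contact_force: [0.0, -0.8, 0.5]
grip_width: 0.0268
```

>>> servo_tool(increments=[-6.7, -0.3, 0, 0, 0, 0.09, 27, -13.4, -1.2, 0, 0, 0, 0.18, 27, -13.4, -1.2, 0, 0, 0, 0.18, 27, -13.4, -1.2, 0, 0, 0, 0.18, 27, -6.7, -0.3, 0, 0, 0, 0.09, 27, 0, 0, 0, 0, 0, 0, 27, 0, 0, 0, 0, 0, 0, 27, 0, 0, 0, 0, 0, 0, 27])

```text
clock: 18.45
tcp_pos: [0.5713, 0.0658, 0.2823]
orientation: [-3.128, -0.289, -0.0]
contact_force: [0.2, -0.2, 0.2]
grip_width: 0.0271
```

```bash
python3 - <<'E'
from arc import *
arc(-68,-68,1,27);print(get_obs()['joints'].round(2))
E
python3 see.py top6
```

```text
at press 0.0281 -0.07 0.2823 deg -68.1 r 0.0754 yaw -6.099046984960542
0.0, -0.5, 0,0,0,0,27,   -68
[-0.97  0.39  1.    1.78 -0.36  1.16  0.32]
board n 179 X [-0.0374  0.0334] Y [-0.1878 -0.1494] z 0.069 0.0691
arm low 23 0.1306
arm high 0 nan
floor -0.0007
peg 23 [0.6121 0.1899 0.312 ] r 0.0738 press deg 54.0
18.5 [0.57128008 0.06572557 0.28231178]see.py:12: RuntimeWarning: Mean of empty slice.
  k=bl&(Y<-.098);print('arm low',k.sum(),Z[k].mean().round(4)); k=bl&(Y>-.08);print('arm high',k.sum(),Z[k].mean().round(4))
  ret = ret.dtype.type(ret / rcount)
```

>>> servo_tool(increments=[-6.7, -0.3, 0, 0, 0, 0.09, 27, -13.4, -1.2, 0, 0, 0, 0.18, 27, -13.4, -1.2, 0, 0, 0, 0.18, 27, -13.4, -1.2, 0, 0, 0, 0.18, 27, -13.4, -1.2, 0, 0, 0, 0.18, 27, -13.4, -1.2, 0, 0, 0, 0.18, 27, -6.7, -0.3, 0, 0, 0, 0.09, 27, 0, 0, 0, 0, 0, 0, 27])

```text
clock: 19.5
tcp_pos: [0.4989, 0.093, 0.2822]
orientation: [2.832, -1.359, 0.0]
contact_force: [-0.6, 0.3, 0.4]
grip_width: 0.027
```

```bash
python3 - <<'E'
from arc import *
arc(-130,-130,1,27);print(get_obs()['joints'].round(2))
E
```

```text
at press -0.0483 -0.0577 0.2822 deg -129.9 r 0.0752 yaw -0.8948734861541735
0.0, -0.3, 0,0,0,0,27,   -130
[-1.37  0.41  1.4   1.94 -0.44  1.17 -0.7 ]
```

```bash
cat > pegs.py <<'E'
from h import *
C=np.array([.5577,.140]);xv=np.array([.9801,-.1987]);yv=np.array([.1987,.9801])
def pegs():
  for n in('scene','top'):
    p,d=grab_frame(n)
    f=p.astype(int);P=cloud(n,d);red=(f[...,0]>100)&(f[...,1]<60)&(f[...,2]<60)&(P[...,2]>.26)&(d>0)
    k,l,s,c=cv2.connectedComponentsWithStats(red.astype(np.uint8))
    for i in range(1,k):
      if s[i,4]>=8:
        m=(l==i)&(P[...,2]>.303); 
        if m.sum()<4: continue
        q=P[m].mean(0)[:2]-C; print(n,s[i,4],P[m].mean(0).round(4),'r',np.hypot(*q).round(4),np.degrees(np.arctan2(q@yv,q@xv)).round(1))
if __name__=='__main__': pegs()
E
python3 pegs.py; python3 - <<'E'
from plan import *
from pegs import C,xv,yv
a=np.radians(-8); w=C+.075*np.cos(a)*xv+.075*np.sin(a)*yv; print(w)
p=get_obs()['tcp_pos']
plan([(p[0],p[1],.345,None,2,40),(*w,.345,np.radians(82)-.2,13,40)])
E
```

```text
scene 35 [0.6307 0.1185 0.3101] r 0.0761 -4.9
scene 36 [0.5444 0.2158 0.3103] r 0.0769 111.4
top 21 [0.6257 0.1147 0.3274] r 0.0726 -9.0
top 26 [0.5423 0.2127 0.312 ] r 0.0743 113.4
[0.6284181  0.11501226]
at [0.4992 0.0925 0.2824] yaw -0.8947 tilt [ 2.e-04  1.e-04 -1.e+00] t 19.6
0.0, -0.0, -31.3, 0,0,-0.000, 40,
0.0, -0.0, -31.3, 0,0,-0.000, 40,
4.9, -8.8, -0.0, 0,0,-0.164, 40,
6.2, -7.9, -0.0, 0,0,-0.164, 40,
7.4, -6.8, -0.0, 0,0,-0.164, 40,
8.5, -5.5, -0.0, 0,0,-0.164, 40,
9.2, -4.0, -0.0, 0,0,-0.164, 40,
9.8, -2.5, -0.0, 0,0,-0.164, 40,
--
10.0, -0.9, -0.0, 0,0,-0.164, 40,
10.1, 0.8, -0.0, 0,0,-0.164, 40,
9.8, 2.4, -0.0, 0,0,-0.164, 40,
9.3, 4.0, -0.0, 0,0,-0.164, 40,
8.5, 5.4, -0.0, 0,0,-0.164, 40,
7.5, 6.7, -0.0, 0,0,-0.164, 40,
6.3, 7.9, -0.0, 0,0,-0.164, 40,
```

>>> servo_tool(increments=[0, 0, -32, 0, 0, 0, 27, 0, 0, -31, 0, 0, 0, 27, 5, -9, 0, 0, 0, -0.164, 40, 6, -8, 0, 0, 0, -0.164, 40, 7.5, -7, 0, 0, 0, -0.164, 40, 8.5, -5.5, 0, 0, 0, -0.164, 40, 9, -4, 0, 0, 0, -0.164, 40, 10, -2.5, 0, 0, 0, -0.164, 40])

```text
clock: 20.6
tcp_pos: [0.5595, 0.1027, 0.3455]
orientation: [-3.138, -0.147, -0.001]
contact_force: [-0.8, 0.4, 0.0]
grip_width: 0.04
```

>>> servo_tool(increments=[10, -1, 0, 0, 0, -0.164, 40, 10, 1, 0, 0, 0, -0.164, 40, 10, 2.5, 0, 0, 0, -0.164, 40, 9, 4, 0, 0, 0, -0.164, 40, 8.5, 5.5, 0, 0, 0, -0.164, 40, 7.5, 6.5, 0, 0, 0, -0.164, 40, 6.5, 8, 0, 0, 0, -0.164, 40, 0, 0, 0, 0, 0, 0, 40])

```text
clock: 21.6
tcp_pos: [0.629, 0.1148, 0.3453]
orientation: [2.562, 1.818, 0.0]
contact_force: [-0.2, -0.9, 0.1]
grip_width: 0.0397
```

```bash
python3 pegs.py; python3 - <<'E'
from plan import *
from pegs import C,xv,yv
a=np.radians(-8); w=C+.075*np.cos(a)*xv+.075*np.sin(a)*yv
plan([(*w,.345,np.radians(82)-.2,1,40)]);print(get_obs()['joints'].round(2))
E
```

```text
scene 20 [0.5012 0.093  0.311 ] r 0.0735 -128.8
scene 34 [0.5447 0.216  0.3107] r 0.0771 111.2
top 22 [0.5432 0.2144 0.3126] r 0.0758 112.5
at [0.6283 0.1148 0.3453] yaw 1.2316 tilt [-1.e-04  1.e-04 -1.e+00] t 21.7
0.3, -0.0, 0.3, 0,0,0.000, 40,
[-0.78  0.39  0.71  1.54 -0.26  1.31  1.19]
```

>>> servo_tool(increments=[0, 0, 21, 0, 0, 0, 40, 0, 0, 21, 0, 0, 0, 40, 0, 0, 21, 0, 0, 0, 40, 0, 0, 0, 0, 0, 0, 27, 0, 0, 0, 0, 0, 0, 27, -6.7, -0.3, 0, 0, 0, 0.09, 27, -13.4, -1.2, 0, 0, 0, 0.18, 27, -13.4, -1.2, 0, 0, 0, 0.18, 27])

```text
clock: 22.7
tcp_pos: [0.6114, 0.0874, 0.2836]
orientation: [-2.906, -1.193, -0.004]
contact_force: [0.4, 1.1, 0.1]
grip_width: 0.0272
```

>>> servo_tool(increments=[-13.4, -1.2, 0, 0, 0, 0.18, 27, -13.4, -1.2, 0, 0, 0, 0.18, 27, -13.4, -1.2, 0, 0, 0, 0.18, 27, -13.4, -1.2, 0, 0, 0, 0.18, 27, -13.4, -1.2, 0, 0, 0, 0.18, 27, -13.4, -1.2, 0, 0, 0, 0.18, 27, -6.7, -0.3, 0, 0, 0, 0.09, 27, 0, 0, 0, 0, 0, 0, 27])

```text
clock: 23.7
tcp_pos: [0.53, 0.071, 0.2832]
orientation: [-3.083, 0.599, -0.002]
contact_force: [0.1, 0.1, 0.3]
grip_width: 0.027
```

```bash
python3 pegs.py;  python3 see.py top7; python3 - <<'E'
from arc import *
arc(-130,-130,1,27);print(get_obs()['joints'].round(2))
E
```

```text
scene 32 [0.5106 0.1987 0.3108] r 0.0753 140.2
scene 33 [0.6322 0.1559 0.3105] r 0.0762 23.5
top 16 [0.6307 0.1576 0.3113] r 0.0751 25.0
top 30 [0.508  0.1958 0.3118] r 0.0748 143.1
board n 196 X [-0.0369  0.0355] Y [-0.1878 -0.1035] z 0.0684 0.0688
arm low 91 0.1128
arm high 0 nan
floor -0.0002
peg 16 [0.6305 0.1575 0.3122] r 0.0748 press deg 25.0
peg 31 [0.5082 0.196  0.3121] r 0.0748 press deg 142.9
23.85 [0.53019204 0.07076663 0.28279785]
at press -0.0132 -0.0733 0.2828 deg -100.2 r 0.0745 yaw 5.899826952846803
-35.0, -15.9, 0,0,0,0,27,   -130
[-1.17  0.37  1.19  1.88 -0.38  1.15 -0.23]see.py:12: RuntimeWarning: Mean of empty slice.
  k=bl&(Y<-.098);print('arm low',k.sum(),Z[k].mean().round(4)); k=bl&(Y>-.08);print('arm high',k.sum(),Z[k].mean().round(4))
  ret = ret.dtype.type(ret / rcount)
```

View pics/top7c.png

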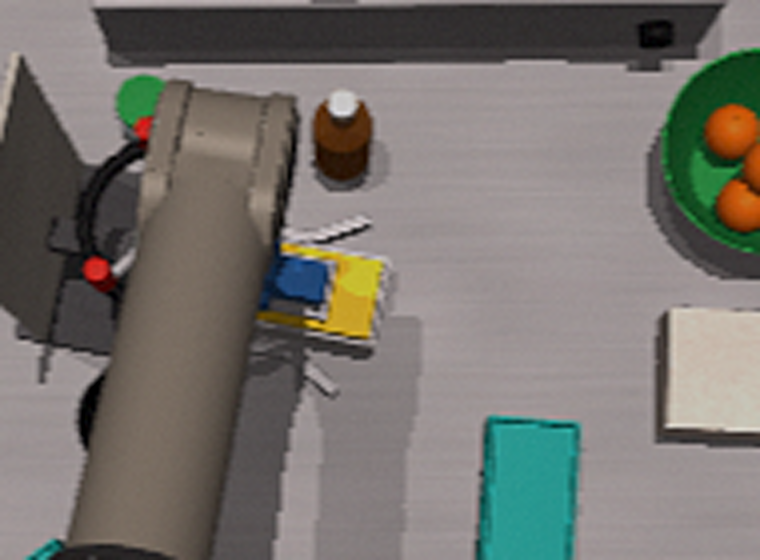

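>>> servo_tool(increments=[-6.7, -0.3, 0, 0, 0, 0.09, 27, -13.4, -1.2, 0, 0, 0, 0.18, 27, -13.4, -1.2, 0, 0, 0, 0.18, 27, -6.7, -0.3, 0, 0, 0, 0.09, 27, 0, 0, 0, 0, 0, 0, 27, 0, 0, 0, 0, 0, 0, 27, 0, 0, 0, 0, 0, 0, 27, 0, 0, 0, 0, 0, 0, 27])

```text
clock: 24.85
tcp_pos: [0.4982, 0.0947, 0.2823]
orientation: [-2.811, 1.401, 0.0]
contact_force: [-0.1, -0.1, 0.4]
grip_width: 0.027
```

```bash
python3 pegs.py;  python3 see.py top8 2>/dev/null; python3 - <<'E'
from plan import *
from pegs import C,xv,yv
a=np.radians(-9); w=C+.075*np.cos(a)*xv+.075*np.sin(a)*yv
p=get_obs()['tcp_pos']
plan([(p[0],p[1],.345,None,2,40),(*w,.345,np.radians(81)-.2,13,40)]);print(get_obs()['joints'].round(2))
E
```

```text
scene 30 [0.6298 0.1164 0.3108] r 0.0758 -6.7
scene 36 [0.5458 0.2157 0.3105] r 0.0766 110.4
top 22 [0.6251 0.1127 0.3249] r 0.0727 -10.6
top 29 [0.5441 0.2131 0.3119] r 0.0744 112.0
board n 196 X [-0.0379  0.0356] Y [-0.1874 -0.1075] z 0.0651 0.0652
arm low 95 0.1109
arm high 9 0.1193
floor -0.0004
peg 21 [0.6248 0.113  0.3255] r 0.0723 press deg -10.5
peg 28 [0.544  0.2135 0.312 ] r 0.0748 press deg 112.0
25.0 [0.4981249  0.09480645 0.28230407]
at [0.4981 0.0948 0.2823] yaw -0.9249 tilt [-0.e+00  2.e-04 -1.e+00] t 25.0
0.0, -0.0, -31.3, 0,0,-0.000, 40,
0.0, -0.0, -31.3, 0,0,-0.000, 40,
4.8, -8.9, -0.0, 0,0,-0.165, 40,
6.2, -7.9, -0.0, 0,0,-0.165, 40,
7.4, -6.8, -0.0, 0,0,-0.165, 40,
8.5, -5.5, -0.0, 0,0,-0.165, 40,
9.2, -4.0, -0.0, 0,0,-0.165, 40,
9.8, -2.5, -0.0, 0,0,-0.165, 40,
--
10.1, -0.8, -0.0, 0,0,-0.165, 40,
10.1, 0.8, -0.0, 0,0,-0.165, 40,
9.8, 2.5, -0.0, 0,0,-0.165, 40,
9.3, 4.0, -0.0, 0,0,-0.165, 40,
8.5, 5.5, -0.0, 0,0,-0.165, 40,
7.5, 6.8, -0.0, 0,0,-0.165, 40,
6.2, 7.9, -0.0, 0,0,-0.165, 40,
[-1.37  0.41  1.39  1.94 -0.44  1.16 -0.73]
```

>>> servo_tool(increments=[0, 0, -32, 0, 0, 0, 27, 0, 0, -31, 0, 0, 0, 27, 5, -9, 0, 0, 0, -0.165, 40, 6, -8, 0, 0, 0, -0.165, 40, 7.5, -7, 0, 0, 0, -0.165, 40, 8.5, -5.5, 0, 0, 0, -0.165, 40, 9, -4, 0, 0, 0, -0.165, 40, 10, -2.5, 0, 0, 0, -0.165, 40])

```text
clock: 26.0
tcp_pos: [0.5585, 0.104, 0.3453]
orientation: [-3.14, -0.111, 0.0]
contact_force: [0.1, 0.4, 0.1]
grip_width: 0.0399
```

>>> servo_tool(increments=[10, -1, 0, 0, 0, -0.165, 40, 10, 1, 0, 0, 0, -0.165, 40, 10, 2.5, 0, 0, 0, -0.165, 40, 9, 4, 0, 0, 0, -0.165, 40, 8.5, 5.5, 0, 0, 0, -0.165, 40, 7.5, 6.5, 0, 0, 0, -0.165, 40, 6.5, 8, 0, 0, 0, -0.165, 40, 0, 0, 0, 0, 0, 0, 40])

```text
clock: 27.0
tcp_pos: [0.6283, 0.1148, 0.345]
orientation: [2.576, 1.798, -0.001]
contact_force: [0.9, 0.2, 0.4]
grip_width: 0.0399
```

```bash
python3 pegs.py; python3 - <<'E'
from arc import *
arc(-9,-9,1,40);print(get_obs()['joints'].round(2))
E
```

```text
scene 22 [0.5002 0.0952 0.3116] r 0.0729 -130.6
scene 33 [0.5485 0.2168 0.3107] r 0.0774 108.3
top 21 [0.5464 0.2153 0.3131] r 0.0761 110.0
at press 0.0737 -0.011 0.3451 deg -8.5 r 0.0745 yaw -5.066859285184908
0.4, 0.8, 0,0,0,0,40,   -9
[-0.78  0.39  0.71  1.54 -0.26  1.31  1.17]
```

>>> servo_tool(increments=[0, 0, 21, 0, 0, 0, 40, 0, 0, 21, 0, 0, 0, 40, 0, 0, 21, 0, 0, 0, 40, 0, 0, 0, 0, 0, 0, 27, 0, 0, 0, 0, 0, 0, 27, -6.7, -0.3, 0, 0, 0, 0.09, 27, -13.4, -1.2, 0, 0, 0, 0.18, 27, -13.4, -1.2, 0, 0, 0, 0.18, 27])

```text
clock: 28.1
tcp_pos: [0.6107, 0.0873, 0.2836]
orientation: [-2.915, -1.171, -0.005]
contact_force: [1.2, 2.0, -0.8]
grip_width: 0.0269
```

>>> servo_tool(increments=[-6.7, -0.3, 0, 0, 0, 0.09, 27, -3, 0, 0, 0, 0, 0.04, 27, 0, 0, 0, 0, 0, 0, 27, 0, 0, 0, 0, 0, 0, 27, 0, 0, 0, 0, 0, 0, 27, 0, 0, 0, 0, 0, 0, 27, 0, 0, 0, 0, 0, 0, 27, 0, 0, 0, 0, 0, 0, 27])

```text
clock: 29.1
tcp_pos: [0.6026, 0.0807, 0.2824]
orientation: [-2.982, -0.989, -0.0]
contact_force: [0.9, 1.2, 0.6]
grip_width: 0.0273
```

```bash
cat > lvl.py <<'E'
import sys
from h import *
from pegs import C,xv,yv,pegs
Zs=[]
for i in range(3):
    p,d=snap('top',sys.argv[1]+str(i)); P=cloud('top',d); f=p.astype(int); r,g,b=f[...,0],f[...,1],f[...,2]; ok=d>0
    q=P[...,:2]-C; X=q@xv; Y=q@yv; Z=P[...,2]
    yel=ok&(r>120)&(g>105)&(b<80)&(Y<-.145)&(Y>-.186)&(abs(X)<.034)&(Z<.09)
    teal=ok&(g>90)&(b>80)&(r<70)&(P[...,1]<-.05)&(P[...,1]>-.25)&(P[...,0]>.25)&(P[...,0]<.42)&(Z>.05)
    fl=ok&(Y<-.205)&(Y>-.28)&(abs(X)<.06)&(Z<.02)
    rim=ok&(Y<-.1895)&(Y>-.1945)&(abs(X)<.035)&(Z>.045)
    print('board',yel.sum(),Z[yel].mean().round(4),'teal',teal.sum(),(np.median(Z[teal]) if teal.sum() else 0),'floor',Z[fl].mean().round(4),'rim',rim.sum(),np.median(Z[rim]).round(4),r[rim].mean(),b[rim].mean())
cv2.imwrite(f'pics/{sys.argv[1]}c.png',cv2.resize(p[170:225,250:310,::-1],None,fx=10,fy=10,interpolation=0))
pegs(); print(get_obs()['clock'])
E
python3 lvl.py L1
```

```text
board 178 0.0623 teal 837 0.059332370320683836 floor -0.0006 rim 16 0.0592 143.625 127.0
board 177 0.062 teal 842 0.05906036184584307 floor -0.0004 rim 15 0.06 144.33333333333334 130.0
board 179 0.0622 teal 841 0.05902740540046425 floor -0.0006 rim 16 0.0596 142.25 127.625
scene 28 [0.4847 0.1295 0.3102] r 0.0737 -160.4
scene 32 [0.5863 0.2118 0.3107] r 0.0773 79.8
top 27 [0.5829 0.2095 0.3128] r 0.0739 81.6
29.35
```

View pics/L1c.png

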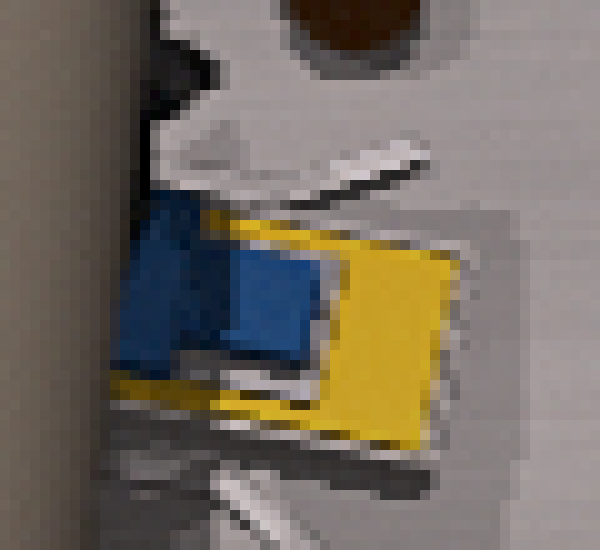

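>>> servo_tool(increments=[-7.5, -0.4, 0, 0, 0, 0.1, 27, -8.2, -0.5, 0, 0, 0, 0.11, 27, -8.2, -0.5, 0, 0, 0, 0.11, 27, -7.5, -0.4, 0, 0, 0, 0.1, 27, 0, 0, 0, 0, 0, 0, 27, 0, 0, 0, 0, 0, 0, 27, 0, 0, 0, 0, 0, 0, 27, 0, 0, 0, 0, 0, 0, 27])

```text
clock: 30.35
tcp_pos: [0.5741, 0.0676, 0.2822]
orientation: [3.122, 0.346, -0.0]
contact_force: [1.0, -0.2, -0.8]
grip_width: 0.0272
```

```bash
python3 lvl.py L2
```

```text
board 177 0.0597 teal 843 0.05901385711014573 floor -0.0009 rim 17 0.0575 142.8235294117647 125.6470588235294
board 177 0.0589 teal 840 0.059262591197122516 floor -0.0003 rim 15 0.0579 144.66666666666666 128.73333333333332
board 176 0.0596 teal 841 0.05906543334308734 floor -0.0009 rim 15 0.0595 141.86666666666667 126.6
scene 28 [0.4879 0.1618 0.3112] r 0.0731 174.1
scene 36 [0.6124 0.1949 0.3105] r 0.0775 56.6
top 24 [0.61   0.1929 0.3113] r 0.0743 56.8
30.6
```

View pics/L2c.png

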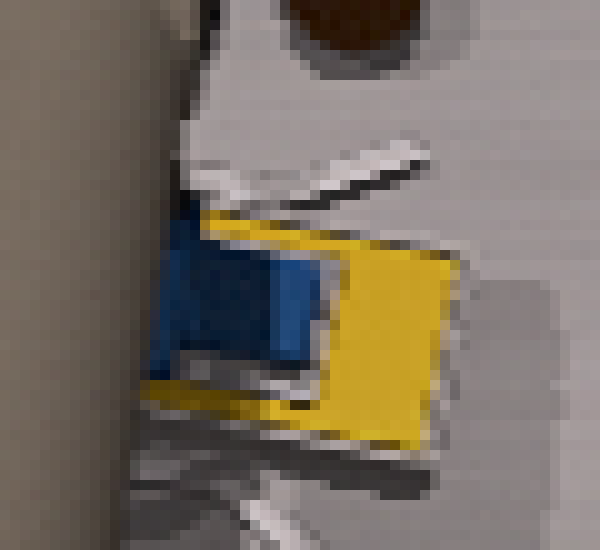

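>>> servo_tool(increments=[0, 0, 0, 0, 0, 0, 38, 0, 0, 0, 0, 0, 0, 38, 0, 0, 0, 0, 0, 0, 38, 0, 0, -25, 0, 0, 0, 38, 0, 0, -30, 0, 0, 0, 38, 0, 0, -30, 0, 0, 0, 38, 0, 0, 0, 0, 0, 0, 38, 0, 0, 0, 0, 0, 0, 38])

```text
clock: 31.6
tcp_pos: [0.5737, 0.0678, 0.3666]
orientation: [-3.122, -0.345, 0.001]
contact_force: [0.2, -0.7, -0.5]
grip_width: 0.038
```

```bash
python3 - <<'E'
from plan import *
plan([(.47,-.30,.37,None,8,40)])
E
```

```text
at [0.5737 0.0678 0.3666] yaw 0.2202 tilt [-9.e-04  1.e-04 -1.e+00] t 31.6
-22.7, 42.0, -0.4, 0,0,-0.000, 40,
-22.7, 42.0, -0.4, 0,0,-0.000, 40,
-22.7, 42.0, -0.4, 0,0,-0.000, 40,
-22.7, 42.0, -0.4, 0,0,-0.000, 40,
-22.7, 42.0, -0.4, 0,0,-0.000, 40,
-22.7, 42.0, -0.4, 0,0,-0.000, 40,
-22.7, 42.0, -0.4, 0,0,-0.000, 40,
-22.7, 42.0, -0.4, 0,0,-0.000, 40,
--
```

>>> servo_tool(increments=[-23, 42, 0, 0, 0, 0, 38, -23, 42, 0, 0, 0, 0, 38, -23, 42, 0, 0, 0, 0, 38, -23, 42, 0, 0, 0, 0, 38, -23, 42, 0, 0, 0, 0, 38, -23, 42, 0, 0, 0, 0, 38, -23, 42, 0, 0, 0, 0, 38, 0, 0, 0, 0, 0, 0, 38])

```text
clock: 32.6
tcp_pos: [0.4782, -0.2585, 0.3666]
orientation: [3.123, 0.332, -0.003]
contact_force: [0.0, 0.5, -0.2]
grip_width: 0.0382
```

```bash
python3 lvl.py L3; python3 see.py top9
```

```text
board 175 0.0593 teal 2 0.057779443107327855 floor -0.0008 rim 16 0.0589 162.375 144.9375
board 177 0.059 teal 4 0.05698146598195897 floor -0.0004 rim 17 0.0591 162.2941176470588 145.58823529411765
board 175 0.0599 teal 7 0.06221865562156825 floor -0.0007 rim 17 0.058 162.52941176470588 145.76470588235293
scene 28 [0.5785 0.0695 0.3102] r 0.0735 -62.1
scene 27 [0.488  0.1615 0.3107] r 0.0729 174.3
scene 36 [0.6127 0.1952 0.311 ] r 0.0779 56.6
top 25 [0.6101 0.1923 0.3115] r 0.0741 56.4
top 24 [0.575  0.0675 0.3122] r 0.0746 -65.1
top 30 [0.4838 0.1597 0.3129] r 0.0764 176.5
32.85
board n 198 X [-0.0378  0.0342] Y [-0.1874 -0.1015] z 0.059 0.0589
arm low 93 0.1034
arm high 37 0.1179
floor -0.0005
peg 25 [0.6099 0.1922 0.3122] r 0.0739 press deg 56.4
peg 27 [0.5748 0.0673 0.3127] r 0.0747 press deg -65.3
peg 29 [0.4844 0.1594 0.313 ] r 0.0759 press deg 176.6
32.9 [ 0.48175165 -0.25276311  0.36685069]
```

View pics/top9c.png

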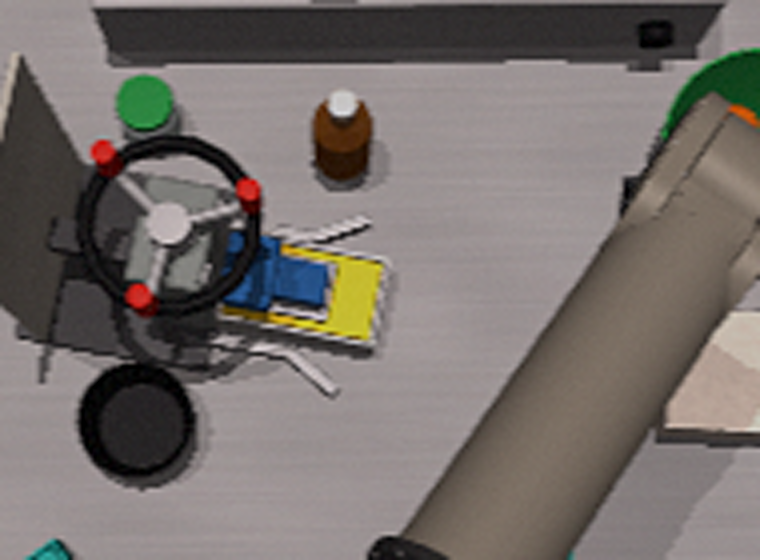

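```bash
python3 - <<'E'
from h import *
o=get_obs();print(o['clock'],abs(o['qvel']).max(),o['contact_force']); print(hand_in())
E
```

```text
32.9 0.005695753812176719 [ 0.39798803  0.00946777 -0.31733321]
the job is handed in; nothing more can be done
None
```

I pushed the tin between the rails until it stopped against the column, wound the handwheel clockwise by about 6.6 rad, and handed the job in at 32.9 s. No verdict was reported.

**Last checks (top camera, arm clear of the press):**

| What | Measured | Expected |
|---|---|---|
| Board's outer end, press y | about -188 mm | -189.5 mm when seated |
| Board top | 59–60 mm | 60 mm for level with the rim |
| Rim in the same pictures | 58–59 mm | 60 mm |
| Plate underside, from wheel turn | about 60.7 mm | resting on the board |

- **Board and plate:** The board reads level to within about 1 mm. The camera read about 1 mm low on the teal block, which I assumed is tin-height, and on the bench. The board went down with the wheel, so the plate is resting on it.
- **Robot:** It was touching nothing and at rest when I handed in.
- **Bystanders:** The sauce bottle, jar and tub looked unmoved in the last picture. The bowl and carton were partly hidden by the arm. I did not check the cups and roll at the end.

**What went wrong:** On the first wheel stroke I gripped the peg off-centre and it slid out of the pads, with side forces of roughly 40 to 55 N at the tool. I let go and did the remaining strokes with the fingers loosely around the peg and the tool turning with the wheel, at low force.

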